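# Open the push-latch parts keeper and store the grey connector

### The job

Press the orange push-button on top of the blue parts keeper so that its drawer springs out, then stand the grey connector upright on the floor of the open drawer. Leave the drawer open, and leave the black connector standing where it is.

Things in the scene. Friction and masses are not known exactly. Their poses are not given: they have to be found in the camera images.
- latch_top (a point): centre of the top of the round orange push-button (38 mm across) on the blue steel parts keeper, a fixed box 150 deep, 160 wide, 85 high. Button top at rest: 100 mm above the bench, 15 above the keeper, 105 behind its front face, midway between its sides. It sinks 8 mm on a spring (4.5 N), freeing the drawer after 5 mm (3 N), and springs back. x: keeper's front to back, z up
- drawer (a joint): how far the keeper's drawer is out, m: 0 shut and latched (light grey front without handle, flush with the keeper's front), 0.105 fully out. Once the latch is pressed a spring drives it out towards the robot's side within about a second and keeps it there; it cannot be pulled out while latched
- drawer_in (a point): point on the drawer's white floor, 12 mm above the bench, moving with the drawer. When fully out it is the centre of the uncovered floor, 97 mm long (x, front panel to keeper) and 132 wide (y). Side walls rise 18 mm above the floor, the front panel 67. x: keeper's front to back (drawer slides out along -x), z up
- connector_grey_center (a point): centre (half-way up) of the light grey round cable connector, 53 mm high, standing upright loose on the bench: knurled body 27 mm across from 3 to 34 mm above its foot, plug end 18 mm across above that; 0.03 kg; z is its upright axis
- connector_black_center (a point): centre (half-way up) of the black connector of the same shape and size, standing on the bench; to be left alone

How it is judged:
By the outcome, as a careful person would: the job done as asked, in the order asked, and still so for the second after the job is handed in, with the robot touching nothing.
It also fails if it takes over 51 s, if anything falls off the work surface, if the arm or the gripper's body presses on something with over 40 N, if the wrist force passes 120 N, or if a joint passes its speed limit or range.

### The arm

A 7-joint arm with a two-finger parallel gripper is mounted at the origin on a cart in front of the work surface, level with it; the furniture and walls round the work are solid. World frame = base frame: x ahead of the robot, y to its left, z up, the work surface at z = 0. Lengths are in mm, angles in rad, forces in N, time in s.
With the tool pointing down it reaches from about 400 to 875 mm from the base axis. Payload 4.4 kg.
Tool frame: the origin (TCP) lies at the very end of the fingers, on their centre line; the grasp point (between the pads) lies 19 mm behind it; z points along the fingers, y is the direction in which the jaws open and shut (so a half turn about z gives the same grasp; the last joint's range is limited). The gripper opens to 85 mm and grips with 20 to 120 N. Pads are 22 mm wide; open, the fingers measure 114 mm over their backs; the gripper's body (76 mm by 85 mm) begins 54 mm behind the grasp point. The pads swing forward as they close: fully open they stand 13 mm farther back than shut.
Start: joints at [1.194, 0.628, 0.038, 1.517, -0.027, 0.996, -0.02], TCP at [198.811, -618.863, 231.313] pointing down, gripper open.
Joint ranges: [-3.06, 3.06], [-0.37, 2.12], [-1.25, 1.32], [0.18, 2.47], [-1.1, 4.24], [0.23, 1.98], [-2.94, 2.94]. Speed limits (rad/s): [2.57, 2.57, 3.14, 3.14, 3.14, 3.14, 3.14].

### API

Orientations are given as [roll, pitch, yaw] about the fixed x, y, z axes, in that order (R = Rz(yaw) Ry(pitch) Rx(roll)).
In Python, from cell import ctrl gives the robot as it stands. The module is installed in compiled form; this text tells all that it offers.
- The arm moves only by the shell command python3 -m jog 'ROWS'. ROWS is text: rows parted by semicolons, each of 7 numbers parted by spaces: the shift along the tool's x, y, z in mm, then the turn, a rotation vector about the tool's x, y, z in degrees, then the opening, from -1 (shut) to 1 (fully open). In form: x y z wx wy wz claw; .... A call has 1 to 8 rows; each row is the pose to reach, as a shift and turn from the pose commanded when the call began, along the tool's axes at that moment; what a row does not reach only later rows make up. A row lasts 1/8 s, in which the tool goes at most 62.5 mm and 10.7 degrees, less where a joint would pass 70% of its speed; a pose out of reach is approached as far as the arm can. A call with a gripper value outside its range is refused whole. The fingers move at their own pace and stop on an object; the grip force is fixed at half the most. Time passes only in rows, so rows that repeat a pose let the fingers close. It gives the time, the measured TCP pose, the force and the opening at its end, in the units of the state.
- ctrl.read_state(): the state, without advancing time (a new reading comes with each control period).
- ctrl.get_image(name): name is "side" or "top"; returns a dict with "image" (400x640x3 uint8, red, green, blue), "z_map" (400x640 float32, mm along the optical axis (not along the pixel's ray), 0 where there is no reading), "vertical_fov" (degrees; the focal length in pixels is half the picture's height over the tangent of half this angle, whatever the lens; pixels are square), "cx", "cy" (the principal point, pixels), "k1" (the pictures are not rectified: a ray, as slopes to the right and down, at radius r is drawn at 1 + k1 r^2 times it, then the intrinsics apply), "extrinsics" (4x4, takes a point from world to camera coordinates). Camera axes: x right, y down, z forward; pixel columns grow to the right and rows downward; lengths in mm; the calibration is good to about 2 mm. A picture is of the moment at which its call begins.
- ctrl.finish_job(): hands the job in, once; it reports no verdict.
The state is a dict: "clock": time; "qpos": joint angles; "qd": joint speeds; "tau": joint torques, N m; "eef_pos": TCP position; "tool_rot": TCP orientation; "force": force on the tool from outside, world axes, zero at the start; "torque": the same for the moment, N m; "width": finger opening in mm.
Only numpy, scipy, OpenCV 4.12 (cv2) and the standard library are available. Lean on these libraries where they do the work, as an engineer would, in place of code of your own. Each camera call takes 0.05 s, during which the arm holds its last target.

## Working session

There is one attempt and no reset: what is moved stays moved. The work goes in short steps, Python scripts to look and compute and a shell command to move; the robot and the scene stay as the last step left them, time stands still between calls to the robot, and variables do not carry over. Pictures are saved under pics/ and viewed, and the job is handed in when it is done.

```bash
mkdir -p pics; cat > h.py <<'E'
import numpy as np, cv2
from cell import ctrl
def grab(name,fn=None):
    d=ctrl.get_image(name)
    if fn: cv2.imwrite('pics/'+fn,d['image'][:,:,::-1])
    return d
def K(d):
    f=200/np.tan(np.radians(d['vertical_fov'])/2)
    return f
def rays(d,uv):
    uv=np.atleast_2d(np.float64(uv)); f=K(d)
    p=np.c_[(uv[:,0]-d['cx'])/f,(uv[:,1]-d['cy'])/f]; q=p.copy()
    for _ in range(30): q=p/(1+d['k1']*(q**2).sum(1,keepdims=True))
    E=np.array(d['extrinsics']);R=E[:3,:3];t=E[:3,3]
    return -R.T@t, np.c_[q,np.ones(len(q))]@R, q
def onplane(d,uv,z):
    c,r,_=rays(d,uv); return c+r*((z-c[2])/r[:,2])[:,None]
def bydepth(d,uv):
    c,r,_=rays(d,uv); uv=np.atleast_2d(uv).astype(int)
    return c+r*d['z_map'][uv[:,1],uv[:,0]][:,None]
E
python3 - <<'E'
from h import *
for n in('side','top'):
    d=grab(n,n+'0.png'); E=np.array(d['extrinsics']);print(n,d['vertical_fov'],d['cx'],d['cy'],d['k1'],-E[:3,:3].T@E[:3,3],E[:3,:3].round(2).tolist())
s=ctrl.read_state();print(s)
E
```

```text
side 44.62797469931199 327.65463764809124 196.6273194523427 -0.021668551176153333 [167.43671822 712.81516538 414.07836436] [[-0.9, -0.44, 0.02], [-0.17, 0.3, -0.94], [0.41, -0.84, -0.35]]
top 49.978264941016405 324.92998385642153 195.88505682053164 -0.07891451122433851 [406.59344123 -67.77707921 932.14214431] [[0.0, -1.0, -0.01], [-0.99, -0.0, -0.14], [0.14, 0.01, -0.99]]
{'clock': 0.1, 'qpos': array([ 1.19417036,  0.62926079,  0.03844813,  1.518263  , -0.02701544,
        0.9963206 , -0.0199762 ]), 'qd': array([-0.000361  , -0.00105143, -0.00128324, -0.00024296, -0.00063827,
       -0.00073531, -0.00017244]), 'tau': array([ 3.11118238e-03, -5.64533150e+01,  1.23012006e+00, -1.93976319e+01,
        1.11676881e-02,  5.38441105e-03, -2.47757936e-05]), 'eef_pos': array([ 198.65780949, -618.30418961,  230.47807827]), 'tool_rot': array([-3.13985880e+00,  6.97967307e-06,  3.10838753e-01]), 'force': array([0.68335746, 0.17635899, 0.55173386]), 'torque': array([-0.03398977,  0.00741447,  0.00342107]), 'width': 85.44235315289015}
```

View pics/side0.png

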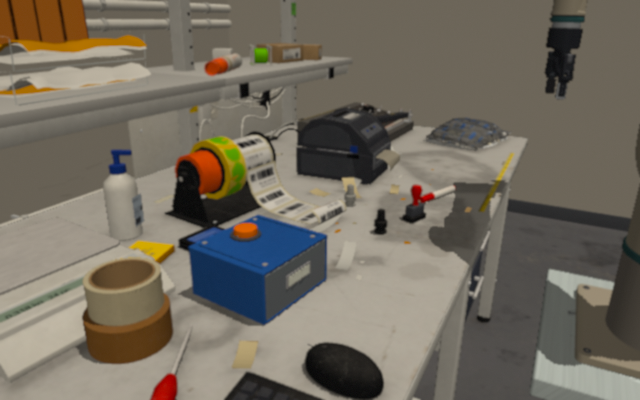

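View pics/top0.png

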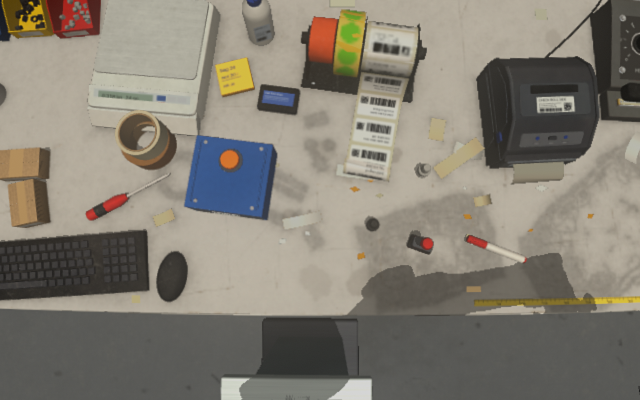

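```bash
python3 - <<'E'
from h import *
d=grab('top');im=d['image'];hsv=cv2.cvtColor(im,cv2.COLOR_RGB2HSV)
a=cv2.resize(im[140:260,340:460],(480,480),interpolation=cv2.INTER_CUBIC)
s=grab('side');b=cv2.resize(s['image'][165:245,330:410],(320,320),interpolation=cv2.INTER_CUBIC)
o=np.zeros((480,800,3),np.uint8);o[:,:480]=a;o[:320,480:]=b
cv2.imwrite('pics/crop1.png',o[:,:,::-1])
# blue top
m=cv2.inRange(hsv,(105,120,60),(125,255,255));n,l,st,c=cv2.connectedComponentsWithStats(m)
i=[k for k in range(1,n) if l[160,205:270].tolist().count(k)>5][0];print(st[i])
cn,_=cv2.findContours((l==i).astype(np.uint8),0,1);cn=max(cn,key=cv2.contourArea)
ap=cv2.approxPolyDP(cn,5,True)[:,0];print(ap.tolist(),onplane(d,ap,85).round(1).tolist())
print(cv2.minAreaRect(onplane(d,cn[:,0],85)[:,:2].astype(np.float32)))
m=cv2.inRange(hsv,(5,150,120),(20,255,255));m[:,:200]=0;m[:,260:]=0;m[:140]=0;m[190:]=0
v,u=np.nonzero(m);print('btn',u.mean(),v.mean(),len(u),onplane(d,[u.mean(),v.mean()],100))
hs=cv2.cvtColor(s['image'],cv2.COLOR_RGB2HSV);m=cv2.inRange(hs,(5,150,120),(20,255,255));m[:215]=0;m[245:]=0;m[:,:225]=0;m[:,265:]=0
v,u=np.nonzero(m);print('btn side',u.mean(),v.mean(),onplane(s,[u.mean(),v.mean()],98))
print(bydepth(d,[[373,224],[423,170],[230,160],[210,190]]).round(1))
E
```

```text
[ 185  136   88   81 4968]
[[197, 136], [185, 205], [261, 216], [271, 145]] [[649.6, 201.6, 85.0], [506.8, 219.4, 85.0], [485.1, 65.2, 85.0], [630.0, 48.2, 85.0]]
((567.94970703125, 132.94287109375), (158.3492431640625, 147.32432556152344), 82.56693267822266)
btn 229.16236162361625 159.1070110701107 271 [[597.34897689 129.34863941 100.        ]]
btn side 245.20833333333334 229.97222222222223 [[589.62281385 138.87828648  98.        ]]
[[ 472.1 -160.3   51.7]
 [ 586.7 -268.5   44.6]
 [ 595.6  127.7   99.7]
 [ 537.5  170.    83.8]]
```

View pics/crop1.png

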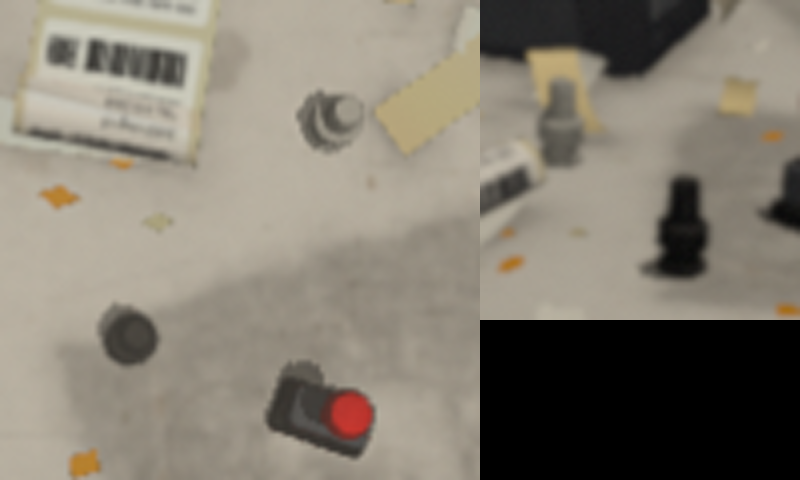

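```bash
cat >> h.py <<'E'
from scipy.spatial.transform import Rotation as Ro
def plan(p,yaw_deg):
    s=ctrl.read_state();R=Ro.from_euler('xyz',s['tool_rot']);T=Ro.from_euler('xyz',[180,0,yaw_deg],degrees=True)
    print('t',s['clock'],'shift',(R.inv().apply(np.array(p)-s['eef_pos'])).round(1),'rot',np.degrees((R.inv()*T).as_rotvec()).round(1),'now',s['eef_pos'].round(1),np.degrees(s['tool_rot']).round(1))
E
python3 - <<'E'
from h import *
d=grab('top');s=grab('side')
pt=[(347.5/4+340-.375,113.5/4+140-.375)]
print('grey top->z53',onplane(d,pt,53))
def tri(a,ua,b,ub):
    c1,r1,_=rays(a,ua);c2,r2,_=rays(b,ub);A=np.c_[r1[0],-r2[0]];x=np.linalg.lstsq(A,c2-c1,rcond=None)[0]
    p,q=c1+r1[0]*x[0],c2+r2[0]*x[1];return ((p+q)/2).round(1),np.linalg.norm(p-q).round(2)
# side plug top center at crop (562-480,82)
ps=[((562-480)/4+330-.375,84/4+165-.375)]
print(tri(d,pt,s,ps), 'side z51',onplane(s,ps,52))
# depth heights near grey
g=[(u,v) for v in range(130,215,10) for u in range(380,520,10)]
P=bydepth(d,g)
for r in range(9): print(g[r*14][1],[tuple(int(k) for k in P[r*14+c]) for c in range(14)])
# footprint from all depth points: grey blob
vv,uu=np.mgrid[155:185,410:440];Q=bydepth(d,np.c_[uu.ravel(),vv.ravel()]);k=Q[:,2]>20
print('grey pts',k.sum(),Q[k].mean(0),Q[k].min(0),Q[k].max(0)); k=Q[:,2]>46;print(k.sum(),Q[k].mean(0))
vv,uu=np.mgrid[150:260,170:210];
# max heights along transit & shelf
vv,uu=np.mgrid[0:400:2,0:640:2];Q=bydepth(s,np.c_[uu.ravel(),vv.ravel()])
k=(Q[:,2]>130)&(Q[:,0]>300)&(Q[:,0]<950)&(abs(Q[:,1])<600);print(k.sum(),Q[k][::400].round())
plan((597,129,140),-7.4)
E
```

```text
grey top->z53 [[ 589.29775058 -274.11404968   53.        ]]
(array([ 590.2, -275.6,   47.1]), np.float64(0.61)) side z51 [[ 584.25292327 -262.35865448   52.        ]]
130 [(684, -183, 9), (683, -205, 12), (687, -229, 0), (687, -252, 0), (686, -274, 2), (686, -296, 2), (687, -319, 1), (687, -342, 1), (687, -365, 1), (687, -388, 1), (687, -410, 3), (670, -411, 60), (657, -414, 103), (643, -414, 151)]
140 [(661, -182, 10), (660, -204, 13), (663, -228, 2), (663, -251, 2), (663, -273, 1), (663, -296, 2), (663, -318, 3), (664, -341, 2), (665, -365, 0), (665, -388, -1), (665, -411, -1), (649, -411, 56), (636, -413, 104), (628, -420, 135)]
150 [(638, -182, 10), (637, -204, 12), (640, -227, 3), (641, -250, 0), (641, -273, 0), (640, -295, 2), (641, -318, 0), (640, -340, 2), (640, -361, 6), (639, -383, 8), (637, -402, 17), (631, -415, 43), (618, -416, 93), (612, -426, 118)]
160 [(615, -181, 13), (615, -203, 13), (618, -227, 0), (618, -250, 0), (617, -271, 3), (618, -294, 0), (618, -317, 0), (618, -339, 2), (617, -360, 5), (618, -384, 3), (618, -407, 1), (610, -416, 36), (600, -420, 80), (598, -
[... 826 characters left out ...]
336, 0), (528, -358, 0), (528, -381, 0), (528, -402, 2), (526, -419, 18), (528, -448, 0), (528, -471, 0)]
210 [(506, -181, -1), (506, -203, 0), (506, -225, 1), (506, -246, 3), (506, -269, 0), (506, -291, -1), (506, -313, -1), (506, -334, 2), (506, -357, 0), (506, -378, 3), (506, -401, 1), (506, -424, 2), (506, -447, 0), (506, -470, 0)]
grey pts 131 [ 583.73592444 -266.37606502   64.85957496] [ 406.59344123 -287.63933131   20.63337437] [603.59557246 -67.77707921 932.14214431]
54 [ 576.99318105 -259.43013731  115.66297815]
860 [[ 764. -588.  165.]
 [ 816. -237.  147.]
 [ 831.  -32.  136.]]
t 0.3 shift [ 607.8 -590.    91.4] rot [-0.   0.  25.2] now [ 198.8 -618.7  231. ] [-180.    -0.    17.8]
```

```bash
python3 -m jog '38 -37 0 0 0 3 -1; 76 -74 0 0 0 6 -1; 114 -111 0 0 0 9 -1; 152 -148 0 0 0 12 -1; 190 -185 0 0 0 15 -1; 228 -222 0 0 0 18 -1; 266 -259 0 0 0 21 -1; 304 -295 0 0 0 25.2 -1'; python3 -c "
from h import *
plan((597,129,125),-7.4)"
```

```text
clock: 1.3
eef_pos: [398.8, -243.5, 231.6]
tool_rot: [3.141, -0.001, -0.131]
force: [-0.7, 0.4, -0.5]
width: 0.1
t 1.3 shift [ 147.6 -395.3  106.6] rot [ 0.  -0.  -0.1] now [ 398.8 -243.5  231.6] [180.   -0.   -7.5]
```

```bash
python3 -m jog '18 -50 0 0 0 0 -1; 37 -99 0 0 0 0 -1; 55 -148 0 0 0 0 -1; 74 -198 0 0 0 0 -1; 92 -247 0 0 0 0 -1; 111 -297 20 0 0 0 -1; 130 -347 60 0 0 0 -1; 147.5 -395 106 0 0 0 -1'; python3 -m jog '0 0 0 0 0 0 -1; 0 0 0 0 0 0 -1'; python3 -c "
from h import *
plan((597,129,100),-7.4)
d=grab('top','top1.png');d=grab('side','side1.png')
cv2.imwrite('pics/side1c.png',cv2.resize(d['image'][100:300,150:400],(750,600))[:,:,::-1])"
```

```text
clock: 2.3
eef_pos: [593.0, 122.7, 131.8]
tool_rot: [-3.141, -0.002, -0.129]
force: [-0.2, -0.2, 0.5]
width: 0.2
clock: 2.55
eef_pos: [591.4, 119.9, 132.2]
tool_rot: [3.14, 0.0, -0.129]
force: [-0.2, -1.2, 1.1]
width: -0.1
t 2.55 shift [ 4.4 -9.8 32.2] rot [ 0.1  0.  -0. ] now [591.4 119.9 132.2] [179.9   0.   -7.4]
```

View pics/side1c.png

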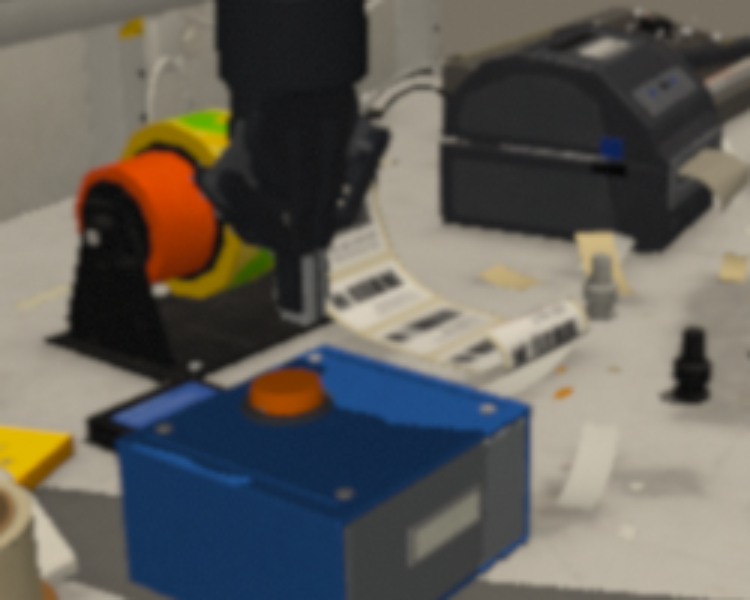

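The closed fingers at crop (303,320) stand above and slightly to the right of the orange button (288,392), which matches the 11 mm offset I computed. Next I centre over it and press.

```bash
python3 -m jog '4.5 -9.5 12 0 0 0 -1; 4.5 -9.5 24 0 0 0 -1; 4.5 -9.5 32 0 0 0 -1; 4.5 -9.5 35 0 0 0 -1; 4.5 -9.5 38 0 0 0 -1; 4.5 -9.5 38 0 0 0 -1'; python3 -c "
from h import *
plan((597,129,93),-7.4)
d=grab('side','side2.png')"
```

```text
clock: 3.4
eef_pos: [596.6, 129.4, 94.3]
tool_rot: [3.141, 0.001, -0.129]
force: [-1.5, -0.5, 3.3]
width: 0.1
t 3.4 shift [0.4 0.3 1.3] rot [ 0.   0.1 -0. ] now [596.6 129.4  94.3] [ 1.8e+02  1.0e-01 -7.4e+00]
```

View pics/side2.png

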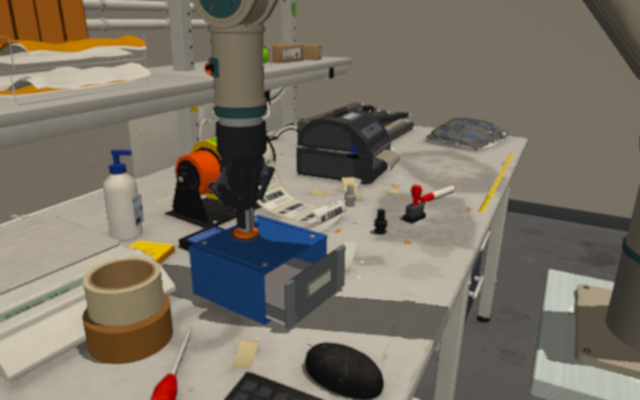

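The drawer front has come out, to around (310,280). Now I rise and head for the grey connector.

```bash
python3 -m jog '0 0 -25 0 0 0 -1; 0 0 -60 0 0 0 -1; 0 30 -80 0 0 0 0; 0 80 -80 0 0 0 1; 0 130 -80 0 0 0 1; 0 180 -80 0 0 0 1; 0 230 -80 0 0 0 1; 0 270 -80 0 0 0 1';  python3 -c "
from h import *
plan((589.5,-275,140),-7.4)"
```

```text
clock: 4.45
eef_pos: [562.5, -141.1, 174.5]
tool_rot: [3.141, -0.002, -0.131]
force: [-0.0, -0.1, 0.0]
width: 85.6
t 4.45 shift [ 44.2 129.2  34.7] rot [ 0.1 -0.1 -0.1] now [ 562.5 -141.1  174.5] [ 1.799e+02 -1.000e-01 -7.500e+00]
```

```bash
python3 -m jog '11 32 0 0 0 0 0.25; 22 64 0 0 0 0 0.25; 33 96 0 0 0 0 0.25; 44 129 0 0 0 0 0.25; 44 129 30 0 0 0 0.25; 44 129 50 0 0 0 0.25; 44 129 50 0 0 0 0.25';  python3 -c "
from h import *
plan((589.5,-275,70),-7.4)
d=grab('top','top3.png');s=grab('side','side3.png')
o=np.zeros((400,800,3),np.uint8);o[:,:400]=cv2.resize(d['image'][120:220,370:470],(400,400));o[:,400:]=cv2.resize(s['image'][130:230,300:400],(400,400))
cv2.imwrite('pics/c3.png',o[:,:,::-1])"
```

```text
clock: 5.32
eef_pos: [588.5, -271.6, 122.7]
tool_rot: [-3.141, 0.003, -0.129]
force: [0.4, -0.4, 0.7]
width: 53.4
t 5.325 shift [ 1.6  3.3 52.7] rot [-0.   0.2 -0. ] now [ 588.5 -271.6  122.7] [-180.     0.2   -7.4]
```

View pics/c3.png

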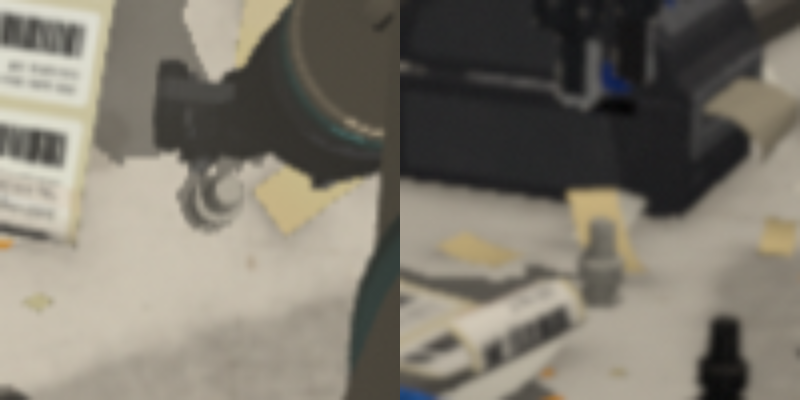

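View pics/top3.png

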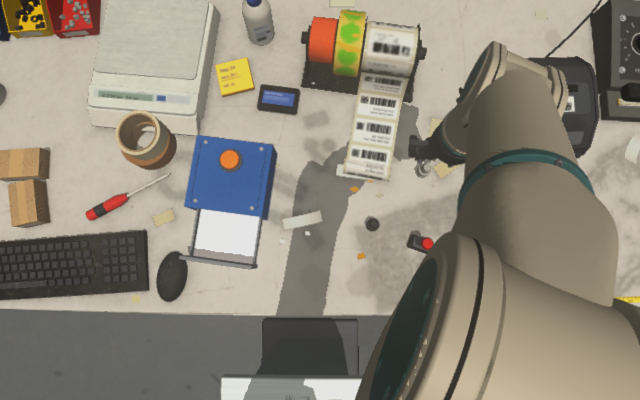

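```bash
python3 -m jog '1.5 3 20 0 0 0 0.25; 1.5 3 40 0 0 0 0.25; 1.5 3 60 0 0 0 0.25; 1.5 3 60 0 0 0 0.25';  python3 -c "
from h import *
plan((589.5,-275,5),-7.4)
s=grab('side')
cv2.imwrite('pics/c4.png',cv2.resize(s['image'][140:220,310:390],(560,560),interpolation=cv2.INTER_CUBIC)[:,:,::-1])
# expected pixel of connector axis / TCP in side
E=np.array(s['extrinsics']);f=K(s)
def proj(p):
    c=E[:3,:3]@p+E[:3,3];q=c[:2]/c[2];q=q*(1+s['k1']*(q@q));return (q*f+[s['cx'],s['cy']])
t=ctrl.read_state()['eef_pos']
for z in (0,34,53,t[2]): print(z,(proj(np.array([t[0],t[1],z]))-[310,140]+.5)*7)
"
```

```text
clock: 5.92
eef_pos: [588.9, -274.1, 61.7]
tool_rot: [-3.14, 0.005, -0.129]
force: [0.1, 0.0, 0.8]
width: 53.4
t 5.925 shift [ 1.   0.9 56.6] rot [-0.1  0.3  0. ] now [ 588.9 -274.1   61.7] [-179.9    0.3   -7.4]
0 [279.03521773 455.98580929]
34 [282.14144838 360.93277766]
53 [283.90302244 306.95668529]
62.93126712418634 [284.83124146 278.49466601]
```

View pics/c4.png

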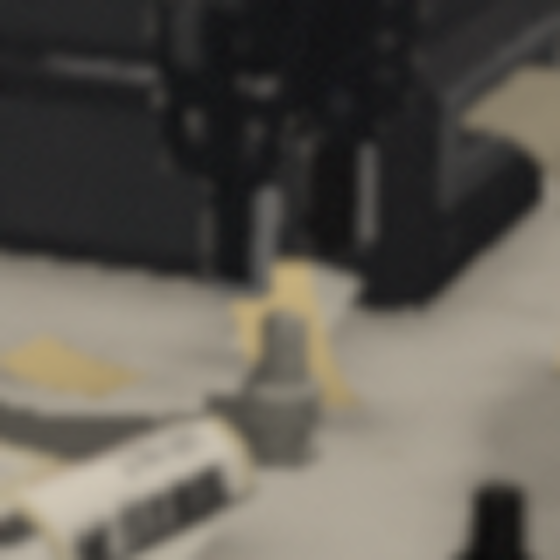

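```bash
python3 -m jog '1 1 20 0 0 0 0.25; 1 1 40 0 0 0 0.25; 1 1 55 0 0 0 0.25; 1 1 55 0 0 0 0.25; 1 1 55 0 0 0 -1;1 1 55 0 0 0 -1;1 1 55 0 0 0 -1;1 1 55 0 0 0 -1'; python3 -m jog '0 0 0 0 0 0 -1; 0 0 0 0 0 0 -1'; python3 -c "
from h import *
plan((589.5,-275,5),-7.4)
s=grab('side')
cv2.imwrite('pics/c5.png',cv2.resize(s['image'][140:220,310:390],(560,560),interpolation=cv2.INTER_CUBIC)[:,:,::-1])
"
```

```text
clock: 6.98
eef_pos: [592.2, -276.6, 10.3]
tool_rot: [3.141, -0.002, -0.129]
force: [-0.5, -0.7, 4.9]
width: 22.9
clock: 7.22
eef_pos: [592.2, -276.6, 10.3]
tool_rot: [3.141, -0.002, -0.129]
force: [-0.3, 0.0, 5.5]
width: 23.1
t 7.225 shift [-2.9 -1.2  5.3] rot [ 0.  -0.1  0. ] now [ 592.2 -276.6   10.3] [ 1.8e+02 -1.0e-01 -7.4e+00]
```

View pics/c5.png

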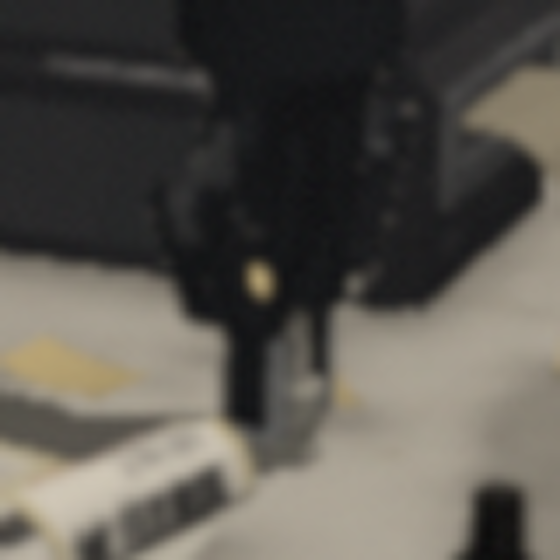

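```bash
python3 -m jog '0 0 -10 0 0 0 -1; 0 0 -30 0 0 0 -1; 0 0 -70 0 0 0 -1; 0 0 -110 0 0 0 -1; 0 0 -110 0 0 0 -1'; python3 -c "
from h import *
plan((589.5,-275,5),-7.4)
s=grab('side')
cv2.imwrite('pics/c6.png',cv2.resize(s['image'][100:220,290:410],(600,600),interpolation=cv2.INTER_CUBIC)[:,:,::-1])
"
```

```text
clock: 7.9
eef_pos: [594.1, -277.2, 124.3]
tool_rot: [3.139, -0.008, -0.129]
force: [0.5, -1.0, -0.9]
width: 22.8
t 7.9 shift [ -5.9  -1.9 119.3] rot [ 0.1 -0.5  0. ] now [ 594.1 -277.2  124.3] [179.9  -0.5  -7.4]
```

View pics/c6.png

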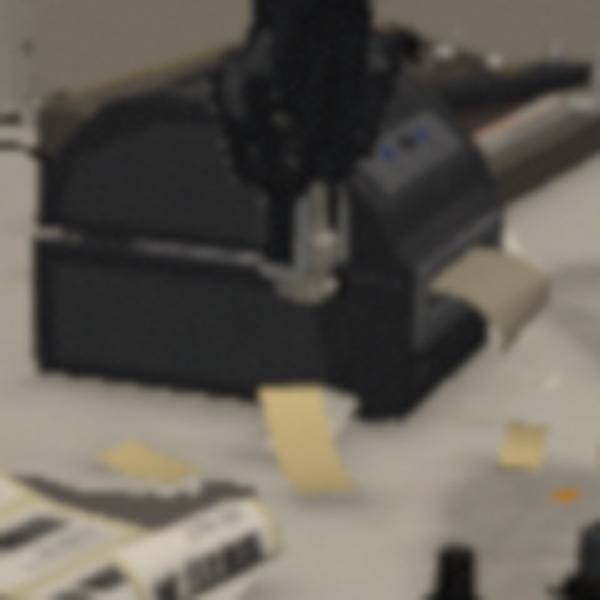

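```bash
python3 - <<'E'
from h import *
d=grab('top','top4.png');im=d['image']
hsv=cv2.cvtColor(im,cv2.COLOR_RGB2HSV)
m=((hsv[...,1]<25)&(hsv[...,2]>195)).astype(np.uint8);m[:195]=0;m[290:]=0;m[:,:180]=0;m[:,285:]=0
n,l,st,c=cv2.connectedComponentsWithStats(m);i=1+st[1:,4].argmax();print(st[i])
cn,_=cv2.findContours((l==i).astype(np.uint8),0,1);cn=max(cn,key=cv2.contourArea)
ap=cv2.approxPolyDP(cn,4,True)[:,0];print(ap.tolist(),onplane(d,ap,12).round(1).tolist())
print(cv2.minAreaRect(onplane(d,cn[:,0],12)[:,:2].astype(np.float32)))
cv2.imwrite('pics/c7.png',cv2.resize(im[130:280,170:290],(640,800)[::1] if 0 else (480,600),interpolation=cv2.INTER_CUBIC)[:,:,::-1])
plan((446,149,160),-7.4)
E
```

```text
[ 195  209   64   47 2347]
[[201, 210], [196, 248], [253, 255], [258, 217]] [[504.6, 208.2, 12.0], [422.3, 216.0, 12.0], [408.3, 92.1, 12.0], [489.7, 83.1, 12.0]]
((456.4819641113281, 150.30657958984375), (128.6512451171875, 86.00267791748047), 82.63330841064453)
t 8.0 shift [-198.9 -402.7  -39.8] rot [ 0.  -0.1  0. ] now [ 591.6 -276.   120.5] [ 1.8e+02 -1.0e-01 -7.4e+00]
```

View pics/c7.png

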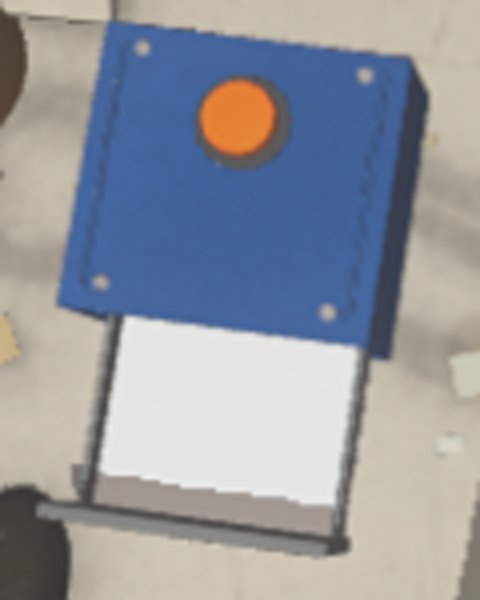

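```bash
python3 -m jog '-10 -20 -40 0 0 0 -1; -45 -70 -40 0 0 0 -1; -80 -130 -40 0 0 0 -1; -110 -190 -40 0 0 0 -1; -140 -250 -40 0 0 0 -1; -170 -310 -40 0 0 0 -1; -190 -365 -40 0 0 0 -1; -199 -403 -40 0 0 0 -1'; python3 -m jog '0 0 0 0 0 0 -1; 0 0 0 0 0 0 -1'; python3 -c "
from h import *
plan((446,150,160),-7.4)
s=grab('side','side8.png')
"
```

```text
clock: 9.0
eef_pos: [443.9, 150.9, 158.6]
tool_rot: [3.141, 0.002, -0.128]
force: [0.8, -0.0, -0.7]
width: 22.9
clock: 9.25
eef_pos: [445.3, 148.6, 158.7]
tool_rot: [3.14, 0.001, -0.129]
force: [0.4, -1.1, 0.0]
width: 23.4
t 9.25 shift [ 0.5 -1.4 -1.3] rot [0.1 0.1 0. ] now [445.3 148.6 158.7] [ 1.799e+02  1.000e-01 -7.400e+00]
```

View pics/side8.png

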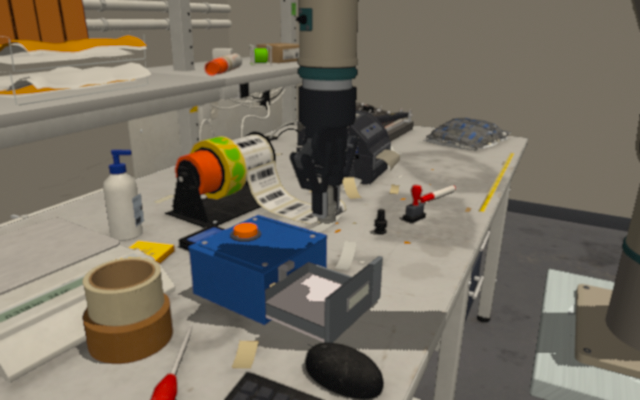

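```bash
python3 -c "
from h import *
s=grab('side');d=grab('top')
o=np.zeros((560,800,3),np.uint8);o[:,:480]=cv2.resize(s['image'][170:240,295:355],(480,560),interpolation=cv2.INTER_CUBIC);o[:320,480:]=cv2.resize(d['image'][180:260,190:270],(320,320))
cv2.imwrite('pics/c8.png',o[:,:,::-1])
E=np.array(s['extrinsics']);f=K(s)
def proj(p):
    c=E[:3,:3]@p+E[:3,3];q=c[:2]/c[2];q=q*(1+s['k1']*(q@q));return (q*f+[s['cx'],s['cy']])
t=ctrl.read_state()['eef_pos']
for z in (-10,0,20,40): print(z,(proj(t+[0,0,z])-[295,170]+.5)*8)
"
```

```text
-10 [242.14739582 393.46649508]
0 [242.89504222 340.54266501]
20 [244.41398503 233.05673951]
40 [245.96517095 123.33870704]
```

View pics/c8.png

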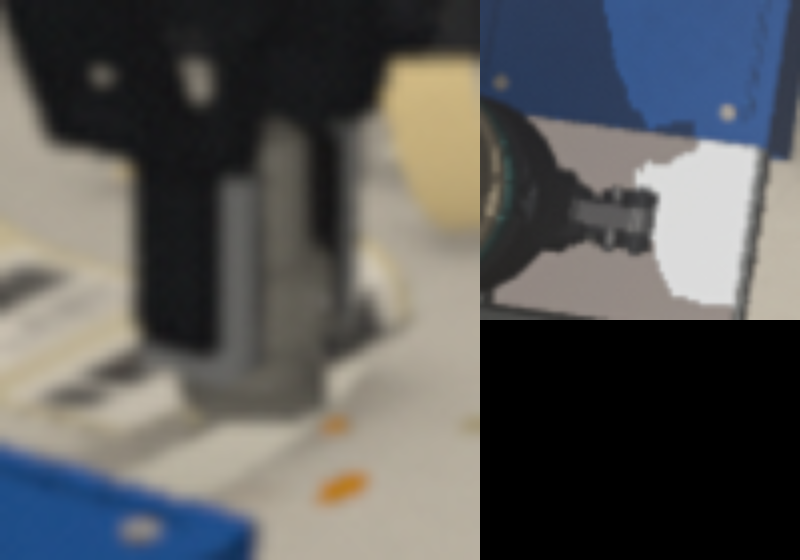

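The connector hangs upright. Its foot is about 10 mm below the TCP, which agrees with TCP z = 10.3 at the grasp. I aim for TCP z of about 22.5 over the drawer floor.

```bash
python3 -m jog '1 -1 40 0 0 0 -1; 1 -1 80 0 0 0 -1; 1 -1 105 0 0 0 -1; 1 -1 120 0 0 0 -1; 1 -1 125 0 0 0 -1; 1 -1 125 0 0 0 -1'; python3 -c "
from h import *
plan((447,150,22.5),-7.4)
s=grab('side');d=grab('top')
o=np.zeros((500,800,3),np.uint8);o[:,:500]=cv2.resize(s['image'][210:330,260:380],(500,500),interpolation=cv2.INTER_CUBIC);o[:300,500:]=cv2.resize(d['image'][180:280,180:280],(300,300))
cv2.imwrite('pics/c9.png',o[:,:,::-1])
"
```

```text
clock: 10.15
eef_pos: [447.5, 149.8, 34.6]
tool_rot: [-3.141, -0.001, -0.13]
force: [-0.7, -0.6, -0.1]
width: 23.2
t 10.15 shift [-0.5 -0.1 12.1] rot [-0. -0. -0.] now [447.5 149.8  34.6] [-180.    -0.    -7.4]
```

View pics/c9.png

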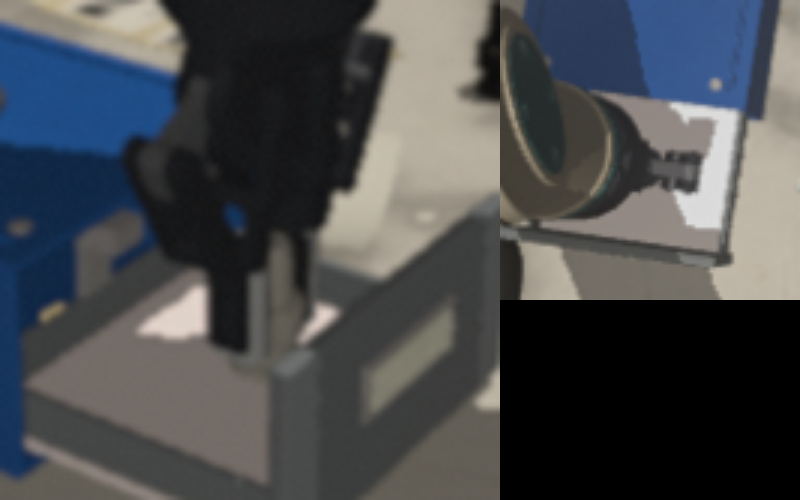

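The connector is well inside the drawer, with its foot near crop (255,365) just above the floor. I lower it the last 12 mm.

```bash
python3 -m jog '0 0 4 0 0 0 -1; 0 0 8 0 0 0 -1; 0 0 10 0 0 0 -1; 0 0 11 0 0 0 -1; 0 0 11 0 0 0 -1'; python3 -c "
from h import *
plan((447,150,22.5),-7.4);print(ctrl.read_state()['force'])"
```

```text
clock: 10.88
eef_pos: [447.1, 150.1, 23.2]
tool_rot: [3.141, 0.0, -0.129]
force: [0.2, 0.5, -0.5]
width: 23.2
t 10.875 shift [-0.   0.1  0.7] rot [0. 0. 0.] now [447.1 150.1  23.2] [180.    0.   -7.4]
[ 0.24645019  0.5275765  -0.52212574]
```

```bash
python3 -m jog '0 0 1 0 0 0 -1; 0 0 1 0 0 0 -1'; python3 -m jog '0 0 0.7 0 0 0 -1; 0 0 0.7 0 0 0 -1'; python3 -c "
from h import *
plan((447,150,22.5),-7.4)
s=grab('side')
cv2.imwrite('pics/c10.png',cv2.resize(s['image'][210:330,260:380],(600,600),interpolation=cv2.INTER_CUBIC)[:,:,::-1])"
```

```text
clock: 11.12
eef_pos: [447.1, 150.1, 22.3]
tool_rot: [3.142, -0.0, -0.129]
force: [0.7, 0.1, 0.0]
width: 23.1
clock: 11.38
eef_pos: [447.2, 150.0, 22.1]
tool_rot: [-3.141, -0.0, -0.129]
force: [0.1, -1.0, 6.2]
width: 23.2
t 11.375 shift [-0.2  0.  -0.4] rot [-0. -0. -0.] now [447.2 150.   22.1] [-180.    -0.    -7.4]
```

View pics/c10.png

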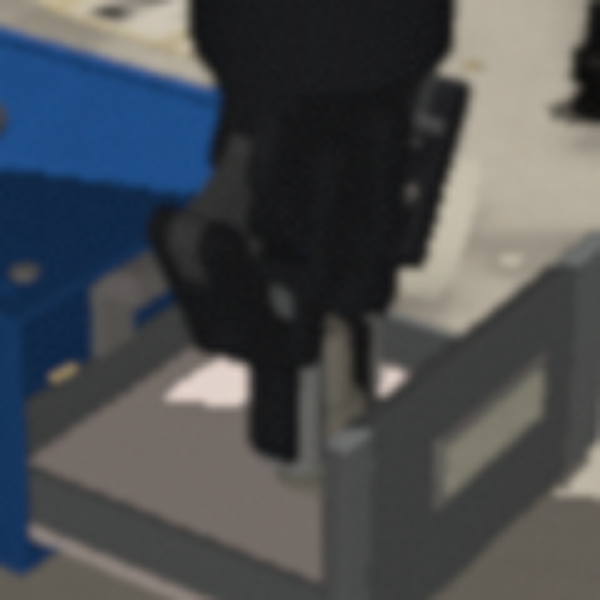

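The upward force is 6 N, so the foot is on the floor. I release and rise.

```bash
python3 -m jog '0 0 0 0 0 0 -0.35; 0 0 0 0 0 0 -0.2; 0 0 0 0 0 0 0; 0 0 0 0 0 0 0.25; 0 0 0 0 0 0 0.25; 0 0 0 0 0 0 0.25; 0 0 0 0 0 0 0.25'; python3 -m jog '0 0 -5 0 0 0 0.25; 0 0 -15 0 0 0 0.25; 0 0 -30 0 0 0 0.25; 0 0 -60 0 0 0 0.25; 0 0 -100 0 0 0 0.25; 0 0 -130 0 0 0 0.25; 0 0 -130 0 0 0 0.25'
python3 -m jog '0 40 -20 0 0 0 0.25; 0 90 -20 0 0 0 0.25; 0 140 -20 0 0 0 0.25; 0 190 -20 0 0 0 0.25; 0 240 -20 0 0 0 0.25; 0 290 -20 0 0 0 0.25; 0 300 -20 0 0 0 0.25; 0 300 -20 0 0 0 0.25'; python3 -c "
from h import *
s=grab('side');d=grab('top','top11.png')
o=np.zeros((500,800,3),np.uint8);o[:,:500]=cv2.resize(s['image'][210:330,260:380],(500,500),interpolation=cv2.INTER_CUBIC);o[:300,500:]=cv2.resize(d['image'][180:280,180:280],(300,300))
cv2.imwrite('pics/c11.png',o[:,:,::-1]);cv2.imwrite('pics/side11.png',s['image'][:,:,::-1])"
```

```text
clock: 12.3
eef_pos: [447.1, 150.0, 21.6]
tool_rot: [-3.142, -0.0, -0.129]
force: [1.1, -0.7, -0.2]
width: 53.5
clock: 13.18
eef_pos: [448.7, 150.7, 154.6]
tool_rot: [-3.139, -0.005, -0.129]
force: [-0.5, 1.0, -0.3]
width: 53.2
clock: 14.18
eef_pos: [408.0, -147.5, 171.3]
tool_rot: [-3.141, 0.001, -0.131]
force: [1.2, 1.2, 0.3]
width: 53.3
```

View pics/c11.png

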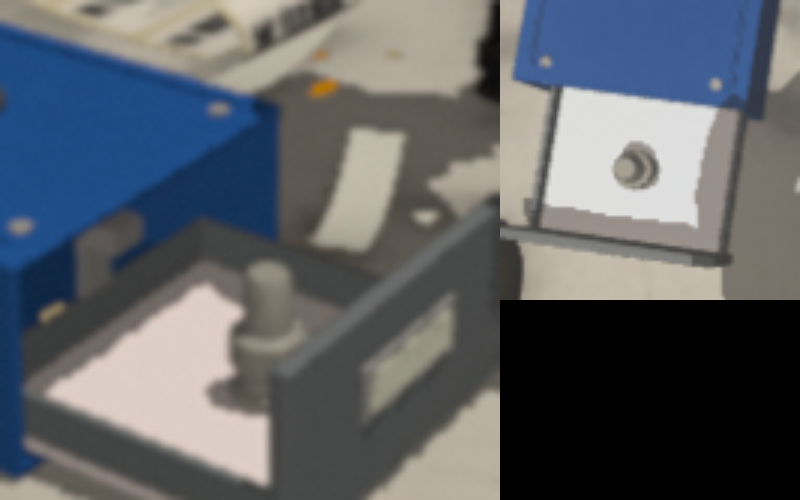

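View pics/side11.png

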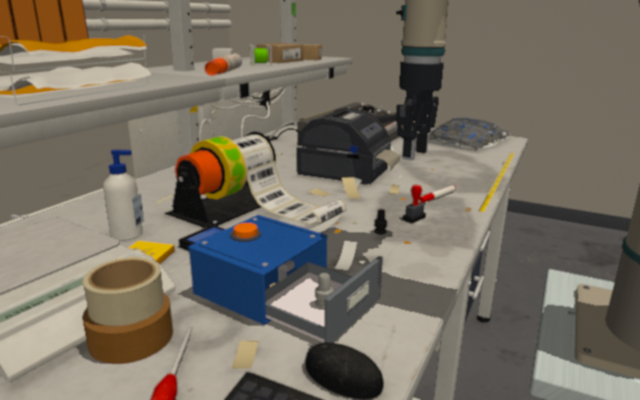

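The grey connector stands upright on the drawer floor, at about (324,290) in the side view. The drawer is open, the black connector stands at (380,222) as before, and the arm is clear.

```bash
python3 -m jog '0 0 0 0 0 0 0.25; 0 0 0 0 0 0 0.25'; python3 -c "
from h import *
print(ctrl.finish_job(), ctrl.read_state()['clock'])"
```

```text
clock: 14.52
eef_pos: [408.7, -146.4, 171.6]
tool_rot: [-3.141, 0.0, -0.127]
force: [0.9, 0.6, -0.4]
width: 53.3
the job is handed in; nothing more can be done
the job is handed in; nothing more can be done
```

I pressed the orange button with the closed fingers and the drawer sprang out. I then picked up the grey connector, stood it on the drawer floor and let go. The job was handed in at about 14.5 s of the 51 s allowed.

- **Final pictures:** the grey connector stands upright near the middle of the open drawer. The drawer is still open, and the black connector is where it was at the start. The gripper is clear of everything, with its fingertips about 170 mm above the bench.
- **Forces:** the highest wrist reading I saw was about 6 N, when the connector touched the drawer floor.
- **Readings that disagreed:** while holding the connector the gripper showed 23 mm, not the 27 mm of its body. The tool also stopped at 10 mm above the bench at the grasp, where I had aimed for 5 to 7 mm. I set the placing height from the 10 mm, and the connector touched the floor where that predicted. I did not find the cause of the 23 mm reading.

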